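# Close the four small-parts tins, each with its own lid

### The job

Close up the four open aluminium tins of bicycle small parts on the bench: pick the four lids out of the clutter and put each one on the tin it fits by size, sitting level and fully home on its neck. Leave the tins standing where they are, and leave the roll of tape and the sprocket lying where they are.

Things in the scene. Friction and masses are not known exactly. Their poses are not given: they have to be found in the camera images.
- tin_68: open round aluminium tin, the largest of the four; filled with bolts to the rim (part of the tin). Upright, loose, about 400 g. Straight body 68 mm in diameter and 34 mm high, then a flat shoulder and a narrower neck 19 mm high, tapering from 59 mm diameter at the shoulder to 53 mm at the rim; total height 53 mm. Origin: centre of the underside, z up.
- tin_56: open round aluminium tin, the second largest across, and the tallest; filled with nuts to the rim (part of the tin). Upright, loose, about 340 g. Straight body 56 mm in diameter and 54 mm high, then a flat shoulder and a narrower neck 19 mm high, tapering from 47 mm diameter at the shoulder to 41 mm at the rim; total height 73 mm. Origin: centre of the underside, z up.
- tin_44: open round aluminium tin, the second smallest across; filled with steel balls to the rim (part of the tin). Upright, loose, about 160 g. Straight body 44 mm in diameter and 28 mm high, then a flat shoulder and a narrower neck 19 mm high, tapering from 35 mm diameter at the shoulder to 29 mm at the rim; total height 47 mm. Origin: centre of the underside, z up.
- tin_32: open round aluminium tin, the smallest; filled with brass ferrules to the rim (part of the tin). Upright, loose, about 100 g. Straight body 32 mm in diameter and 30 mm high, then a flat shoulder and a narrower neck 19 mm high, tapering from 23 mm diameter at the shoulder to 17 mm at the rim; total height 49 mm. Origin: centre of the underside, z up.
- lid_68: plain aluminium slip-on lid of the 68 mm tin, lying open side down: 68 mm outer diameter, 20 mm high, 64.4 mm wide and 18 mm deep inside, 26 g. Goes loosely over the neck, straight down (no screwing or pressing); when home its top rests on the rim and its lower edge is 35 mm above the tin's underside. Origin: centre of its lower (open) edge, z up.
- lid_56: plain aluminium slip-on lid of the 56 mm tin, lying open side down: 56 mm outer diameter, 20 mm high, 52.4 mm wide and 18 mm deep inside, 20 g. Goes loosely over the neck, straight down (no screwing or pressing); when home its top rests on the rim and its lower edge is 55 mm above the tin's underside. Origin: centre of its lower (open) edge, z up.
- lid_44: plain aluminium slip-on lid of the 44 mm tin, lying open side down: 44 mm outer diameter, 20 mm high, 40.4 mm wide and 18 mm deep inside, 14 g. Goes loosely over the neck, straight down (no screwing or pressing); when home its top rests on the rim and its lower edge is 29 mm above the tin's underside. Origin: centre of its lower (open) edge, z up.
- lid_32: plain aluminium slip-on lid of the 32 mm tin, lying open side down: 32 mm outer diameter, 20 mm high, 28.4 mm wide and 18 mm deep inside, 10 g. Goes loosely over the neck, straight down (no screwing or pressing); when home its top rests on the rim and its lower edge is 31 mm above the tin's underside. Origin: centre of its lower (open) edge, z up.
- tape_roll: roll of black electrical tape lying flat, not a lid: a ring 60 mm in outer diameter with a 38 mm hole, 19 mm high. Origin: centre of the underside. To be left where it is.
- sprocket: dark steel bicycle sprocket lying flat, not a lid: toothed ring 67 mm over the teeth with a 34 mm hole, 4 mm thick, with a hub ring 44 mm across and 11 mm high. Origin: centre of the underside. To be left where it is.
Not all that is in view belongs to the job. What is shaped like the tin_68 but pink is not meant.

How it is judged:
By the outcome, as a careful person would: the job done as asked, in the order asked, and still so for the second after the job is handed in, with the robot touching nothing.
It also fails if it takes over 104 s, if anything falls off the work surface, if the arm or the gripper's body presses on something with over 40 N, if the wrist force passes 120 N, or if a joint passes its speed limit or range.

### The arm

A 6-joint arm with a two-finger parallel gripper is mounted at the origin on the work surface. World frame = base frame: x ahead of the robot, y to its left, z up, the work surface at z = 0. Lengths are in m, angles in rad, forces in N, time in s.
With the tool pointing down it reaches from about 0.3 to 0.825 m from the base axis. Payload 5.4 kg.
Tool frame: the origin (TCP) lies midway between the tips of the shut fingers; the grasp point (between the pads) lies 19 mm behind it; z points along the fingers, y is the line along which they close (so a half turn about z gives the same grasp; the last joint's range is limited). The gripper opens to 92 mm and grips with 3 to 60 N. Pads are 20 mm wide; open, the fingers measure 128 mm over their backs; the gripper's body (75 mm by 189 mm) begins 69 mm behind the grasp point.
Start: joints at [-1.412, 0.158, 1.597, -0, 1.386, -0.21], TCP at [0.207, -0.536, 0.215] pointing down, gripper open.
Joint ranges: [-2.91, 2.91], [-0.94, 2.29], [0.18, 2.7], [-1.29, 4.43], [0.17, 2.64], [-3, 3]. Speed limits (rad/s): [2.57, 2.57, 3.14, 3.14, 3.14, 3.14].

### API

Orientations are given as a unit quaternion [x, y, z, w].
In Python, from rig import manip, imaging gives the robot as it stands.
- The arm moves only by the shell command python3 -m inch 'ROWS'. ROWS is JSON, a list of rows, each a list of 7 numbers: the turn, a rotation vector about the tool's x, y, z in degrees, then the shift along the tool's x, y, z in cm, then the finger opening in cm, from 0 to 9.19. In form: [[wx, wy, wz, dx, dy, dz, gripper], ...]. A call has 1 to 12 rows; each row is the pose to reach, as a shift and turn from the pose commanded when the call began, along the tool's axes at that moment; what a row does not reach only later rows make up. A row lasts 1/8 s, in which the tool goes at most 62.5 mm and 10.7 degrees, less where a joint would pass 70% of its speed; a pose out of reach is approached as far as the arm can. A call with a gripper value outside its range is refused whole. The fingers move at their own pace and stop on an object; the grip force is fixed at half the most. Time passes only in rows, so rows that repeat a pose let the fingers close. It gives the time, the measured TCP pose, the force, the opening and the grip force at its end, in the units of the state.
- manip.sense(): the state, without advancing time (a new reading comes with each control period).
- imaging.snapshot(name): name is "side" or "top"; returns the picture (420x560x3 uint8, blue, green, red); there is no depth.
- imaging.camera_model(name): a dict with "fov_y" (degrees; the focal length in pixels is half the picture's height over the tangent of half this angle, whatever the lens; pixels are square), "cx", "cy" (the principal point, pixels), "dist" ([k1, k2, p1, p2, k3] as OpenCV has them; the pictures are not rectified), "view" (4x4, takes a point from world to camera coordinates). Camera axes: x right, y down, z forward; pixel columns grow to the right and rows downward; lengths in m; the calibration is good to about 2 mm. A picture is of the moment at which its call begins. camera_model takes no time and is no camera call.
- manip.sign_off(): hands the job in; it is judged then, once.
The state is a dict: "time_s": time; "q": joint angles; "qd": joint speeds; "joint_torque": joint torques, N m; "position": TCP position; "orientation": TCP orientation; "contact_force": force on the tool from outside, world axes, zero at the start; "ft_torque": the same for the moment, N m; "opening": finger opening in m; "finger_force": force on a finger pad.
Only numpy, scipy, OpenCV 4.12 (cv2) and the standard library are available. Lean on these libraries where they do the work, as an engineer would, in place of code of your own. Each camera call takes 0.05 s, during which the arm holds its last target. There are 200 camera calls.

## Working session

There is one attempt and no reset: what is moved stays moved. The work goes in short steps, Python scripts to look and compute and a shell command to move; the robot and the scene stay as the last step left them, time stands still between calls to the robot, and variables do not carry over. Pictures are saved under pics/ and viewed, at most 14 in all, crops included, and the job is handed in when it is done.

```bash
mkdir -p pics; cat > h.py <<'E'
import cv2,numpy as np
from rig import manip,imaging
def cam(n):
    m=imaging.camera_model(n); f=210/np.tan(np.radians(m['fov_y']/2))
    K=np.array([[f,0,m['cx']],[0,f,m['cy']],[0,0,1]]);V=np.array(m['view']);return K,np.array(m['dist'],float),V
def ray(n,uv,z):
    K,d,V=cam(n);p=cv2.undistortPoints(np.array([[uv]],float),K,d)[0,0]
    R,t=V[:3,:3],V[:3,3];c=-R.T@t;r=R.T@np.array([p[0],p[1],1]);return c+r*(z-c[2])/r[2]
def proj(n,P):
    K,d,V=cam(n);P=np.atleast_2d(np.array(P,float));return cv2.projectPoints(P,cv2.Rodrigues(V[:3,:3])[0],V[:3,3],K,d)[0][:,0]
E
python3 - <<'E'
from h import *
for n in('top','side'):
    im=imaging.snapshot(n);cv2.imwrite(f'pics/{n}0.png',cv2.resize(im,(784,588),interpolation=cv2.INTER_CUBIC));np.save(f'{n}0.npy',im)
    K,d,V=cam(n);print(n,im.shape,K[0,0],d,-V[:3,:3].T@V[:3,3],V[2,:3])
print(manip.sense())
E
```

```text
top (420, 560, 3) 451.9780463824236 [-0.02371344  0.          0.          0.          0.        ] [ 0.36586857 -0.00921441  1.06415629] [ 0.11711985 -0.01044779 -0.99306283]
side (420, 560, 3) 537.3048157928238 [-0.10888429  0.          0.          0.          0.        ] [-0.08761843  0.91320623  1.09003147] [ 0.37587593 -0.61595848 -0.69232394]
{'time_s': 0.1, 'q': array([-1.41209185e+00,  1.58989985e-01,  1.59809602e+00, -6.42453271e-06,
        1.38618857e+00, -2.10081749e-01]), 'qd': array([ 0.00149831, -0.00082272, -0.00363955,  0.00299165, -0.00181454,
       -0.00050952]), 'joint_torque': array([-1.88091858e-04, -3.86503744e+01, -3.22959423e+01,  7.03348196e-02,
        3.40077281e-02, -5.16580008e-05]), 'position': array([ 0.20717567, -0.53577944,  0.2137203 ]), 'orientation': array([ 9.83047248e-01,  1.83350485e-01,  1.84446607e-05, -8.40766212e-04]), 'contact_force': array([-0.77889041, -0.17429509,  0.14508644]), 'ft_torque': array([ 0.01170944, -0.03512516, -0.00908402]), 'finger_force': 0.0, 'opening': 0.09172197356751223}
```

View pics/top0.png

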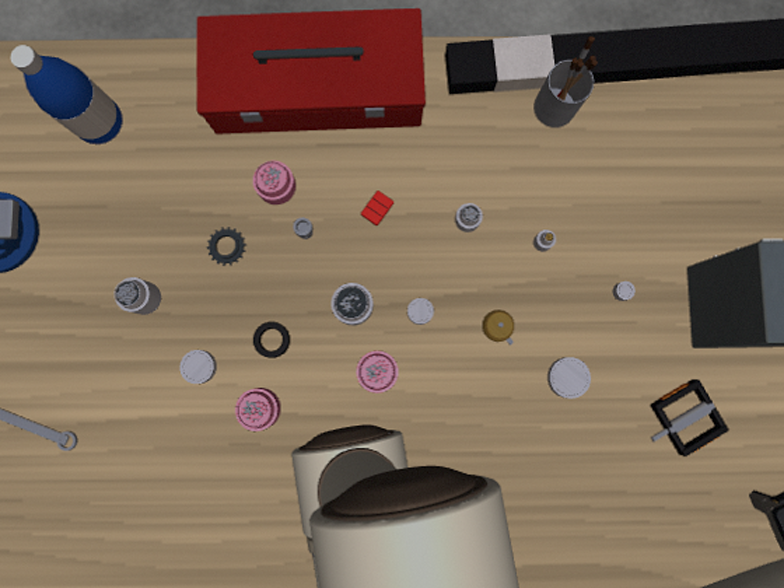

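View pics/side0.png

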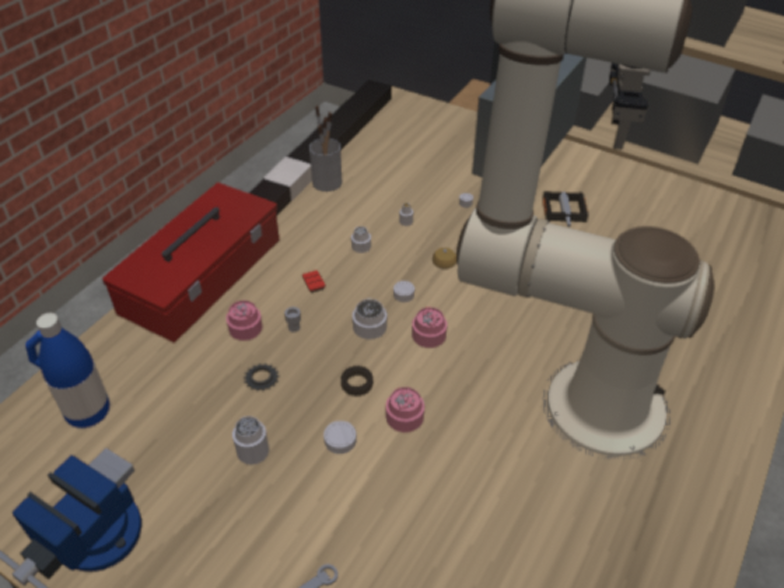

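Top view (784-px image). Open tins: about (352,304) with bolts = 68, (137,295) tall = 56, (469,216) = 44 and (545,240) = 32. White discs that could be lids: (570,378), (198,367), (420,311) and (625,291). Not lids: the brass disc (499,325), the grey socket (303,228), the pink tins, the tape (271,339) and the sprocket (227,246). The side view agrees. Next, close crops.

```bash
python3 - <<'E'
from h import *
im=np.load('top0.npy')
for i,x in enumerate((70,270)):
    c=cv2.resize(im[135:285,x:x+200],(800,600),interpolation=cv2.INTER_CUBIC)
    for k in range(0,200,20): cv2.putText(c,str(x+k),(k*4,10),0,.35,(0,0,0));cv2.line(c,(k*4,12),(k*4,18),(0,0,0))
    for k in range(0,150,20): cv2.putText(c,str(135+k),(0,k*4+4),0,.35,(0,0,0))
    cv2.imwrite(f'pics/c{i}.png',c)
E
```

```text
(no output)
```

View pics/c0.png

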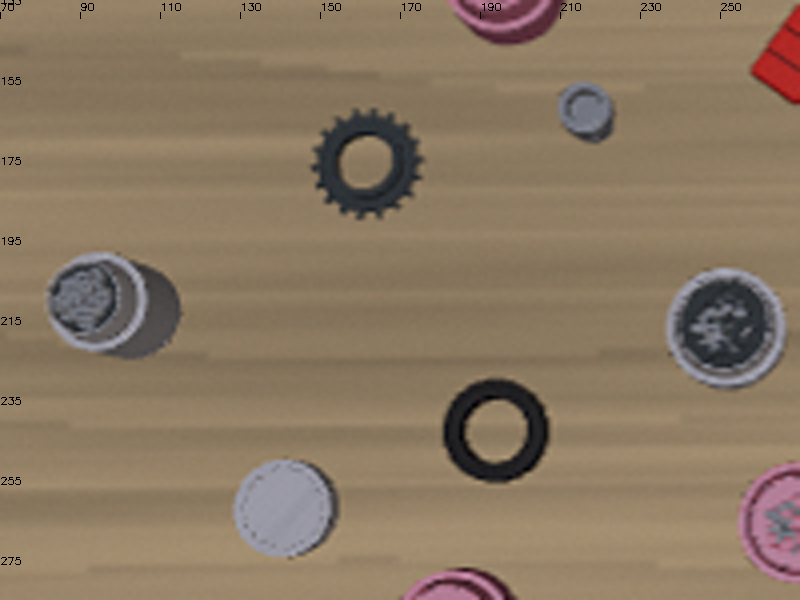

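View pics/c1.png

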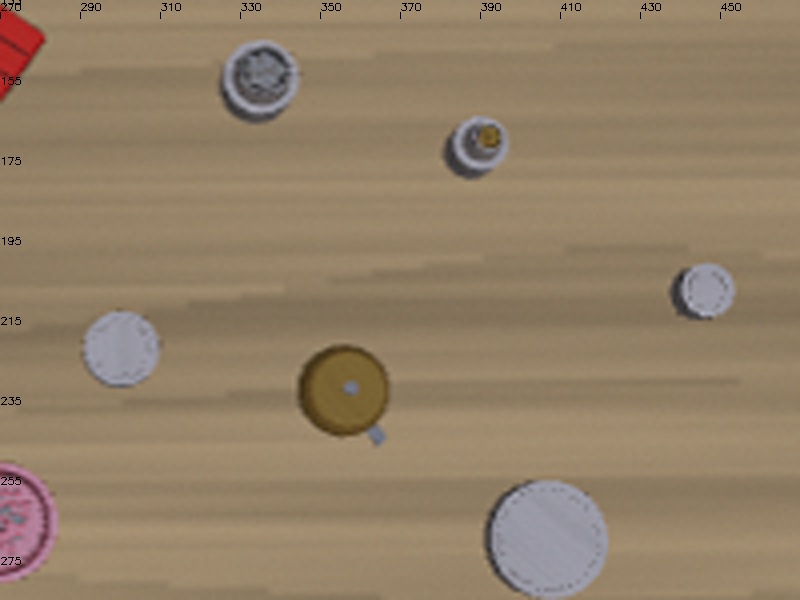

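Crop centres at 4x:
- **Lids:** 56 (284,508), 44 (121,348), 32 (706,291), 68 (548,539). Their diameters of 97/77/55/117 px match the sizes given.
- **Shoulders:** tin 68 (726,328), 56 (98,302), 44 (260,79), 32 (481,144).

Next I refine these with a projected-circle fit and compare against the side camera.

```bash
cat >> h.py <<'E'
from scipy.optimize import minimize
def fit(n,im,xy,z,r,R=.012):
    g=cv2.GaussianBlur(im,(0,0),.7).astype(float).mean(2);a=np.linspace(0,2*np.pi,120,endpoint=False)
    def ring(p,rr): 
        uv=proj(n,np.c_[p[0]+rr*np.cos(a),p[1]+rr*np.sin(a),0*a+z]).astype(np.float32)
        return cv2.remap(g.astype(np.float32),uv[:,:1],uv[:,1:],cv2.INTER_LINEAR)[:,0]
    c=lambda p:-np.mean(np.clip(ring(p,r-.0015)-ring(p,r+.0015),-5,40))
    s=np.arange(-R,R+1e-9,.002);best=min(((c((xy[0]+i,xy[1]+j)),xy[0]+i,xy[1]+j) for i in s for j in s))
    q=minimize(c,best[1:],method='Nelder-Mead',options=dict(xatol=1e-4,fatol=1e-3,initial_simplex=[best[1:],(best[1]+.001,best[2]),(best[1],best[2]+.001)]))
    return q.x,-q.fun
E
python3 - <<'E'
from h import *
im=np.load('top0.npy');sd=np.load('side0.npy')
O={'lid68':(270,548.5,539,.02,.034),'lid56':(70,284,508.5,.02,.028),'lid44':(270,121,348,.02,.022),'lid32':(270,706.5,291,.02,.016),
'tin68':(70,726,328,.034,.034),'tin56':(70,98,302,.054,.028),'tin44':(270,260.5,79,.028,.022),'tin32':(270,481,144,.030,.016)}
for k,(x0,X,Y,z,r) in O.items():
    p=ray('top',(x0+(X+.5)/4-.5,135+(Y+.5)/4-.5),z)
    f,s=fit('top',im,p[:2],z,r,.006); f2,s2=fit('side',sd,f,z,r,.006)
    print(k,'hand',p[:2].round(4),'top',f.round(4),round(s,1),'side',f2.round(4),round(s2,1),'reach',np.hypot(*f).round(3))
E
```

```text
lid68 hand [ 0.3485 -0.304 ] top [ 0.3483 -0.305 ] 24.0 side [ 0.3326 -0.3089] 6.8 reach 0.463
lid56 hand [0.3709 0.3074] top [0.3714 0.3093] 22.1 side [0.3713 0.3102] 14.0 reach 0.483
lid44 hand [ 0.4607 -0.0592] top [ 0.4613 -0.0597] 19.6 side [ 0.4597 -0.059 ] 11.0 reach 0.465
lid32 hand [ 0.4916 -0.4028] top [ 0.4927 -0.4038] 27.4 side [ 0.4905 -0.4039] 8.4 reach 0.637
tin68 hand [0.4717 0.053 ] top [0.473  0.0534] 21.4 side [0.4703 0.0562] 5.6 reach 0.476
tin56 hand [0.4868 0.4052] top [0.4875 0.4063] 21.2 side [0.4861 0.408 ] 9.5 reach 0.635Traceback (most recent call last):
  File "<stdin>", line 7, in <module>
  File "h.py", line 19, in fit
    q=minimize(c,best[1:],method='Nelder-Mead',options=dict(xatol=1e-4,fatol=1e-3,initial_simplex=[best[1:],(best[1]+.001,best[2]),(best[1],best[2]+.001)]))
    res = _minimize_neldermead(fun, x0, args, callback, bounds=bounds,
                               **options)
    fsim[j] = func(sim[j])
              ~~~~^^^^^^^^
    fx = function(np.copy(x), *(wrapper_args + args))
  File "h.py", line 17, in <lambda>
    c=lambda p:-np.mean(np.clip(ring(p,r-.0015)-ring(p,r+.0015),-5,40))
                                ~~~~^^^^^^^^^^^
  File "h.py", line 15, in ring
    uv=proj(n,np.c_[p[0]+rr*np.cos(a),p[1]+rr*np.sin(a),0*a+z]).astype(np.float32)
       ~~~~^^^^^^^^^^^^^^^^^^^^^^^^^^^^^^^^^^^^^^^^^^^^^^^^^^^^
  File "h.py", line 10, in proj
    K,d,V=cam(n);P=np.atleast_2d(np.array(P,float));return cv2.projectPoints(P,cv2.Rodrigues(V[:3,:3])[0],V[:3,3],K,d)[0][:,0]
          ~~~^^^
  File "h.py", line 4, in cam
    m=imaging.camera_model(n); f=210/np.tan(np.radians(m['fov_y']/2))
ValueError: time passes only in moves, steps and waits
```

```bash
sed -i 's/^def cam/import functools\n@functools.lru_cache\ndef cam/' h.py
cat >> h.py <<'E'
from scipy.spatial.transform import Rotation as Ro
def togo(*T):
    s=manip.sense();R=Ro.from_quat(s['orientation']).as_matrix();p=s['position']
    for t in T: print(t,'-> tool cm',(R.T@(np.array(t)-p)*100).round(2))
    print('t',round(s['time_s'],2),'at',p.round(4),'yaw',np.degrees(np.arctan2(R[1,0],R[0,0])).round(2),'tilt',R[:,2].round(4))
E
python3 - <<'E'
from h import *
im=np.load('top0.npy');sd=np.load('side0.npy')
for k,(x0,X,Y,z,r) in {'tin44':(270,260.5,79,.028,.022),'tin32':(270,481,144,.030,.016)}.items():
    p=ray('top',(x0+(X+.5)/4-.5,135+(Y+.5)/4-.5),z)
    f,s=fit('top',im,p[:2],z,r,.006); f2,s2=fit('side',sd,f,z,r,.006)
    print(k,'hand',p[:2].round(4),'top',f.round(4),round(s,1),'side',f2.round(4),round(s2,1),'reach',np.hypot(*f).round(3))
togo((.348,-.3045,.08),(.348,-.3045,.005))
E
```

```text
tin44 hand [ 0.6177 -0.1427] top [ 0.6199 -0.1432] 19.1 side [ 0.6166 -0.1415] 2.9 reach 0.636
tin32 hand [ 0.5778 -0.2707] top [ 0.5791 -0.2711] 18.8 side [ 0.5759 -0.2686] 1.9 reach 0.639
(0.348, -0.3045, 0.08) -> tool cm [ 21.47 -16.47  13.41]
(0.348, -0.3045, 0.005) -> tool cm [ 21.47 -16.46  20.91]
t 0.1 at [ 0.2072 -0.5358  0.2137] yaw 21.13 tilt [-3.0e-04  1.7e-03 -1.0e+00]
```

```bash
python3 -m inch '[[0,0,0,21.5,-16.5,0,9.19],[0,0,0,21.5,-16.5,0,9.19],[0,0,0,21.5,-16.5,2,9.19],[0,0,0,21.5,-16.5,6,9.19],[0,0,0,21.5,-16.5,10,9.19],[0,0,0,21.5,-16.5,13,9.19],[0,0,0,21.5,-16.5,13,9.19],[0,0,0,21.5,-16.5,13,9.19]]'; python3 - <<'E'
from h import *
im=imaging.snapshot('side');u,v=proj('side',(.348,-.3045,.03))[0].astype(int);print(u,v)
x=min(max(u-100,0),360);y=max(v-75,0);cv2.imwrite('pics/s1.png',cv2.resize(im[y:y+150,x:x+200],(800,600)))
togo((.348,-.3045,.006))
E
```

```text
time_s: 1.1
position: [0.3488, -0.3061, 0.086]
orientation: [0.983, 0.183, 0.0, 0.001]
contact_force: [-0.9, -0.3, -0.0]
opening: 0.0921
finger_force: 0.0
359 168
(0.348, -0.3045, 0.006) -> tool cm [-0.02 -0.25  8.05]
t 1.15 at [ 0.349  -0.3066  0.0865] yaw 21.09 tilt [ 0.0018 -0.0028 -1.    ]
```

View pics/s1.png

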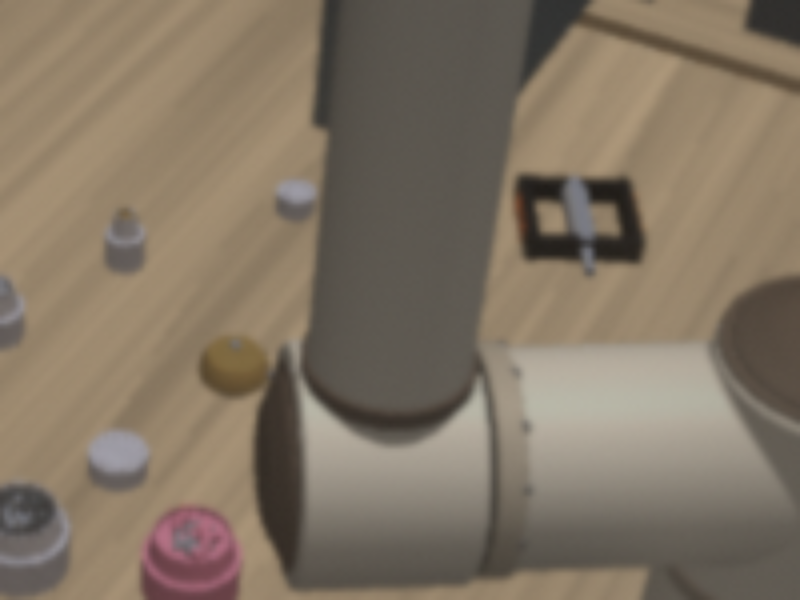

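The arm hides this view: the upper arm covers lid_68, and the other lids have not moved. The fingers have 12 mm of margin per side, so I go down.

```bash
python3 -m inch '[[0,0,0,0,0,4,9.19],[0,0,0,0,0,7,9.19],[0,0,0,0,0,8,9.19],[0,0,0,0,0,8,9.19]]'; python3 - <<'E'
from h import *
togo((.348,-.3045,.006))
E
```

```text
time_s: 1.65
position: [0.3486, -0.3058, 0.0055]
orientation: [0.983, 0.183, 0.0, 0.0]
contact_force: [0.1, -0.5, -0.1]
opening: 0.0918
finger_force: 0.0
(0.348, -0.3045, 0.006) -> tool cm [-0.01 -0.14 -0.05]
t 1.65 at [ 0.3486 -0.3058  0.0055] yaw 21.1 tilt [ 6.e-04 -9.e-04 -1.e+00]
```

```bash
python3 -m inch '[[0,0,0,0,0,0,6.4],[0,0,0,0,0,0,6.4],[0,0,0,0,0,0,6.4],[0,0,0,0,0,0,6.4],[0,0,0,0,0,0,6.4],[0,0,0,0,0,0,6.4]]'; python3 -c "
from h import *
togo((.472,.053,.16),(.472,.053,.042))"
```

```text
time_s: 2.4
position: [0.3488, -0.3055, 0.0054]
orientation: [0.983, 0.183, 0.0, 0.001]
contact_force: [-1.4, 0.0, 6.3]
opening: 0.0673
finger_force: 30.0
(0.472, 0.053, 0.16) -> tool cm [ 24.42 -28.98 -15.48]
(0.472, 0.053, 0.042) -> tool cm [ 24.42 -28.99  -3.68]
t 2.4 at [ 0.3488 -0.3055  0.0054] yaw 21.13 tilt [ 7.e-04 -1.e-03 -1.e+00]
```

```bash
python3 -m inch '[[0,0,0,0,0,-6,6.4],[0,0,0,0,0,-12,6.4],[0,0,0,4,-5,-15.5,6.4],[0,0,0,24.4,-29,-15.5,6.4],[0,0,0,24.4,-29,-15.5,6.4],[0,0,0,24.4,-29,-15.5,6.4],[0,0,0,24.4,-29,-15.5,6.4],[0,0,0,24.4,-29,-15.5,6.4],[0,0,0,24.4,-29,-15.5,6.4],[0,0,0,24.4,-29,-15.5,6.4],[0,0,0,24.4,-29,-15.5,6.4]]'; python3 - <<'E'
from h import *
im=imaging.snapshot('side');u,v=proj('side',(.472,.053,.12))[0].astype(int)
x=min(max(u-100,0),360);y=max(v-75,0);cv2.imwrite('pics/s2.png',cv2.resize(im[y:y+150,x:x+200],(800,600)))
togo((.472,.053,.042))
E
```

```text
time_s: 3.78
position: [0.4711, 0.0523, 0.1594]
orientation: [0.983, 0.183, -0.0, 0.0]
contact_force: [-1.2, 0.0, -0.0]
opening: 0.067
finger_force: 30.0
(0.472, 0.053, 0.042) -> tool cm [ 0.12 -0.05 11.75]
t 3.83 at [0.4711 0.0522 0.1595] yaw 21.01 tilt [-4.e-04 -3.e-04 -1.e+00]
```

View pics/s2.png

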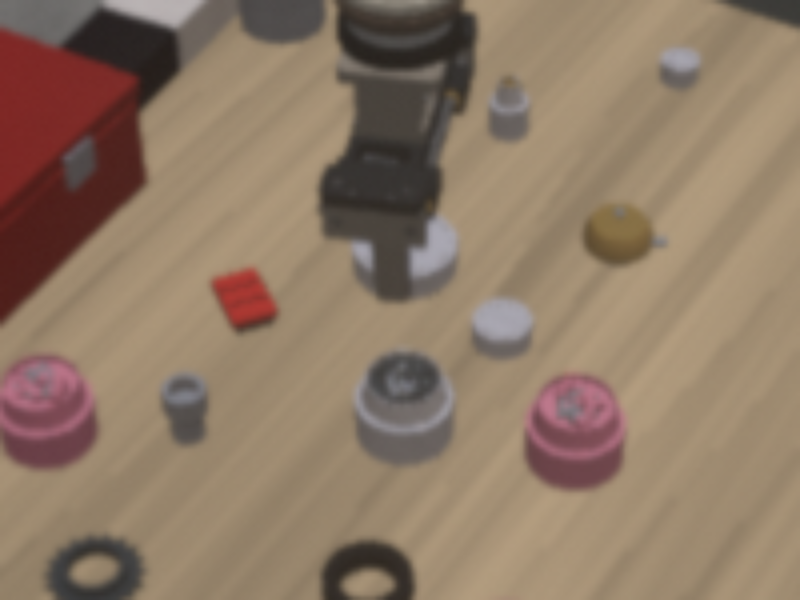

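The lid is held level at (405,255), directly above the tin at (404,400). Lowering it.

```bash
python3 -m inch '[[0,0,0,0.1,-0.05,5,6.4],[0,0,0,0.1,-0.05,8,6.4],[0,0,0,0.1,-0.05,9.5,6.4],[0,0,0,0.1,-0.05,10.5,6.4],[0,0,0,0.1,-0.05,11.3,6.4],[0,0,0,0.1,-0.05,11.7,6.4],[0,0,0,0.1,-0.05,11.7,6.4]]'; python3 -c "
from h import *
togo((.472,.053,.0405))"
```

```text
time_s: 4.7
position: [0.4723, 0.0544, 0.0428]
orientation: [0.983, 0.183, 0.0, 0.0]
contact_force: [-0.3, 0.1, 0.4]
opening: 0.0671
finger_force: 30.0
(0.472, 0.053, 0.0405) -> tool cm [-0.08  0.12  0.23]
t 4.7 at [0.4723 0.0544 0.0428] yaw 21.14 tilt [ 4.e-04 -1.e-04 -1.e+00]
```

```bash
python3 -m inch '[[0,0,0,0,0,0.15,6.4],[0,0,0,0,0,0.15,9],[0,0,0,0,0,0.15,9],[0,0,0,0,0,0.15,9],[0,0,0,0,0,0.15,9],[0,0,0,0,0,-3,9],[0,0,0,0,0,-8,9],[0,0,0,0,0,-8,9]]'; python3 -c "
from h import *
togo((.461,-.0595,.1),(.461,-.0595,.006))"
```

```text
time_s: 5.7
position: [0.4755, 0.054, 0.1268]
orientation: [0.983, 0.183, 0.004, 0.001]
contact_force: [0.7, 0.5, -0.1]
opening: 0.0901
finger_force: 0.0
(0.461, -0.0595, 0.1) -> tool cm [-5.46 10.05  2.68]
(0.461, -0.0595, 0.006) -> tool cm [-5.54 10.01 12.08]
t 5.7 at [0.4755 0.054  0.1268] yaw 21.14 tilt [ 0.0088 -0.0012 -1.    ]
```

```bash
python3 -m inch '[[0,0,0,-5.15,10.15,0,7],[0,0,0,-5.15,10.15,0,7],[0,0,0,-5.15,10.15,4,7],[0,0,0,-5.15,10.15,8,7],[0,0,0,-5.15,10.15,8,7],[0,0,0,-5.15,10.15,8,7]]'; python3 -c "
from h import *
togo((.461,-.0595,.006))"
```

```text
time_s: 6.45
position: [0.4612, -0.059, 0.0434]
orientation: [0.983, 0.183, 0.0, 0.0]
contact_force: [-0.2, 0.8, -0.0]
opening: 0.0702
finger_force: 0.0
(0.461, -0.0595, 0.006) -> tool cm [-0.04  0.04  3.74]
t 6.45 at [ 0.4612 -0.059   0.0434] yaw 21.14 tilt [ 8.e-04 -3.e-04 -1.e+00]
```

```bash
python3 -m inch '[[0,0,0,0,0,2.5,7],[0,0,0,0,0,3.7,7],[0,0,0,0,0,3.7,7],[0,0,0,0,0,3.7,4],[0,0,0,0,0,3.7,4],[0,0,0,0,0,3.7,4],[0,0,0,0,0,3.7,4],[0,0,0,0,0,3.7,4],[0,0,0,0,0,3.7,4]]'; python3 -c "
from h import *
togo((.6185,-.1425,.16),(.6185,-.1425,.036))"
```

```text
time_s: 7.58
position: [0.4611, -0.059, 0.0061]
orientation: [0.983, 0.183, 0.0, 0.0]
contact_force: [-1.6, 0.3, 5.9]
opening: 0.0432
finger_force: 30.0
(0.6185, -0.1425, 0.16) -> tool cm [ 11.68  13.47 -15.37]
(0.6185, -0.1425, 0.036) -> tool cm [11.67 13.46 -2.97]
t 7.58 at [ 0.4611 -0.059   0.0061] yaw 21.13 tilt [ 7.e-04 -3.e-04 -1.e+00]
```

```bash
python3 -m inch '[[0,0,0,0,0,-6,4],[0,0,0,0,0,-10,4],[0,0,0,11.7,13.5,-12.4,4],[0,0,0,11.7,13.5,-12.4,4],[0,0,0,11.7,13.5,-12.4,4],[0,0,0,11.7,13.5,-12.4,4],[0,0,0,11.7,13.5,-12.4,4],[0,0,0,11.7,13.5,-9,4],[0,0,0,11.7,13.5,-9,4],[0,0,0,11.7,13.5,-9,4]]'; python3 - <<'E'
from h import *
im=imaging.snapshot('side');u,v=proj('side',(.55,-.05,.06))[0].astype(int)
x=min(max(u-100,0),360);y=max(v-75,0);cv2.imwrite('pics/s3.png',cv2.resize(im[y:y+150,x:x+200],(800,600)))
togo((.6185,-.1425,.036))
E
```

```text
time_s: 8.82
position: [0.6181, -0.1422, 0.0966]
orientation: [0.983, 0.184, 0.0, 0.0]
contact_force: [0.6, -0.2, -0.2]
opening: 0.0433
finger_force: 30.0
(0.6185, -0.1425, 0.036) -> tool cm [-0.03 -0.02  6.11]
t 8.88 at [ 0.6187 -0.1425  0.0972] yaw 21.14 tilt [ 1.7e-03 -7.0e-04 -1.0e+00]
```

View pics/s3.png

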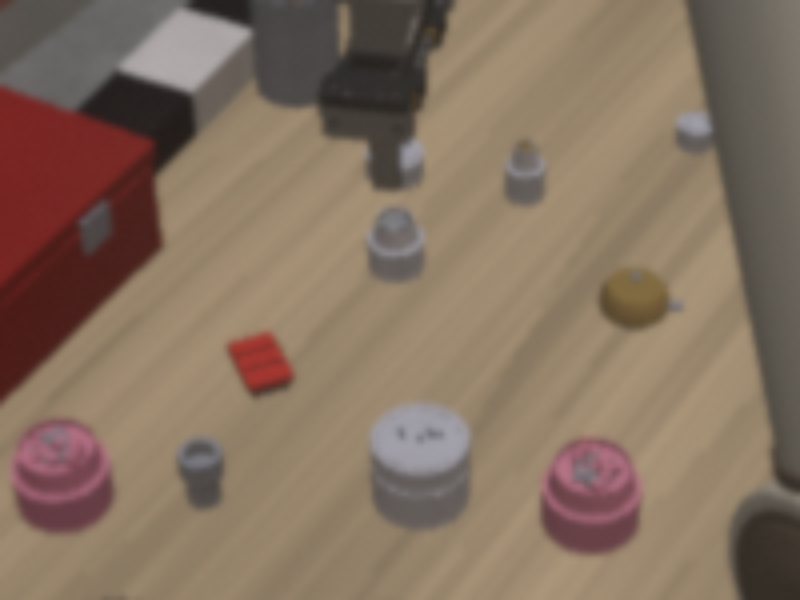

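Lid_68 sits level and home at (420,460). Lid_44, at (396,160), is over tin_44 at (396,245).

```bash
python3 -m inch '[[0,0,0,0,0,2.5,4],[0,0,0,0,0,4,4],[0,0,0,0,0,5.2,4],[0,0,0,0,0,5.9,4],[0,0,0,0,0,6.1,4],[0,0,0,0,0,6.1,4]]'; python3 -c "
from h import *
togo((.6185,-.1425,.035))"
```

```text
time_s: 9.62
position: [0.619, -0.1428, 0.0352]
orientation: [0.983, 0.183, 0.0, 0.0]
contact_force: [0.2, 1.2, 1.3]
opening: 0.0434
finger_force: 30.0
(0.6185, -0.1425, 0.035) -> tool cm [-0.03 -0.05  0.02]
t 9.62 at [ 0.619  -0.1428  0.0352] yaw 21.13 tilt [ 1.e-03 -4.e-04 -1.e+00]
```

Home height reached; open, rise, then over lid_32.

```bash
python3 -m inch '[[0,0,0,0,0,0,7],[0,0,0,0,0,0,7],[0,0,0,0,0,0,7],[0,0,0,0,0,0,7],[0,0,0,0,0,-3,7],[0,0,0,0,0,-8,7],[0,0,0,0,0,-8,7],[0,0,0,0,0,-8,7]]'; python3 -c "
from h import *
togo((.492,-.4035,.09),(.492,-.4035,.006))"
```

```text
time_s: 10.62
position: [0.6181, -0.1425, 0.114]
orientation: [0.983, 0.183, -0.0, -0.0]
contact_force: [0.0, 0.8, -0.3]
opening: 0.0699
finger_force: 0.0
(0.492, -0.4035, 0.09) -> tool cm [-21.17  19.81   2.4 ]
(0.492, -0.4035, 0.006) -> tool cm [-21.17  19.81  10.8 ]
t 10.62 at [ 0.6181 -0.1425  0.114 ] yaw 21.13 tilt [-8.e-04  3.e-04 -1.e+00]
```

```bash
python3 -m inch '[[0,0,0,-21.2,19.8,0,7],[0,0,0,-21.2,19.8,0,7],[0,0,0,-21.2,19.8,0,7],[0,0,0,-21.2,19.8,0,7],[0,0,0,-21.2,19.8,0,7],[0,0,0,-21.2,19.8,4,7],[0,0,0,-21.2,19.8,7,7],[0,0,0,-21.2,19.8,7,7],[0,0,0,-21.2,19.8,7,7]]'; python3 - <<'E'
from h import *
im=imaging.snapshot('top');p=np.array([.492,-.4035])
f,s=fit('top',im,p,.02,.016,.006);print(f.round(4),s)
for n,q in(('tin68',(.472,.053,.055,.034)),('tin44',(.6185,-.1425,.049,.022))):
    f,s=fit('top',im,q[:2],q[2],q[3],.006);print(n,f.round(4),round(s,1))
togo((.492,-.4035,.006))
E
```

```text
time_s: 11.75
position: [0.4923, -0.4037, 0.0448]
orientation: [0.983, 0.183, 0.0, 0.0]
contact_force: [0.8, -0.8, 0.5]
opening: 0.07
finger_force: 0.0
[ 0.4828 -0.4132] 8.397387504577637
tin68 [0.4727 0.0532] 24.5
tin44 [ 0.6189 -0.144 ] 22.9
(0.492, -0.4035, 0.006) -> tool cm [-0.05 -0.1   3.97]
t 11.8 at [ 0.4927 -0.4042  0.0457] yaw 21.15 tilt [ 0.0011 -0.0013 -1.    ]
```

```bash
python3 -m inch '[[0,0,0,0,0,2.5,7],[0,0,0,0,0,3.85,7],[0,0,0,0,0,3.85,7],[0,0,0,0,0,3.85,2.8],[0,0,0,0,0,3.85,2.8],[0,0,0,0,0,3.85,2.8],[0,0,0,0,0,3.85,2.8],[0,0,0,0,0,3.85,2.8],[0,0,0,0,0,3.85,2.8],[0,0,0,0,0,3.85,2.8]]'; python3 -c "
from h import *
togo((.578,-.2705,.1),(.578,-.2705,.038))"
```

```text
time_s: 13.05
position: [0.4922, -0.4038, 0.0063]
orientation: [0.983, 0.183, 0.0, 0.0]
contact_force: [-0.9, 0.1, 2.6]
opening: 0.0303
finger_force: 30.0
(0.578, -0.2705, 0.1) -> tool cm [12.81 -9.34 -9.37]
(0.578, -0.2705, 0.038) -> tool cm [12.81 -9.34 -3.17]
t 13.05 at [ 0.4922 -0.4038  0.0063] yaw 21.13 tilt [ 2.e-04 -2.e-04 -1.e+00]
```

```bash
python3 -m inch '[[0,0,0,0,0,-6,2.8],[0,0,0,0,0,-10,2.8],[0,0,0,12.8,-9.3,-9.4,2.8],[0,0,0,12.8,-9.3,-9.4,2.8],[0,0,0,12.8,-9.3,-9.4,2.8],[0,0,0,12.8,-9.3,-9.4,2.8],[0,0,0,12.8,-9.3,-9.4,2.8],[0,0,0,12.8,-9.3,-9.4,2.8]]'; python3 - <<'E'
from h import *
im=imaging.snapshot('side');u,v=proj('side',(.578,-.2705,.06))[0].astype(int)
x=min(max(u-70,0),420);y=max(v-52,0);cv2.imwrite('pics/s4.png',cv2.resize(im[y:y+105,x:x+140],(800,600),interpolation=cv2.INTER_CUBIC))
togo((.578,-.2705,.038))
E
```

```text
time_s: 14.05
position: [0.5773, -0.2722, 0.1001]
orientation: [0.983, 0.182, -0.0, 0.0]
contact_force: [0.1, 0.2, -0.4]
opening: 0.03
finger_force: 30.0
(0.578, -0.2705, 0.038) -> tool cm [ 0.12 -0.13  6.21]
t 14.1 at [ 0.5773 -0.2721  0.1001] yaw 21.02 tilt [-1.e-04 -2.e-04 -1.e+00]
```

View pics/s4.png

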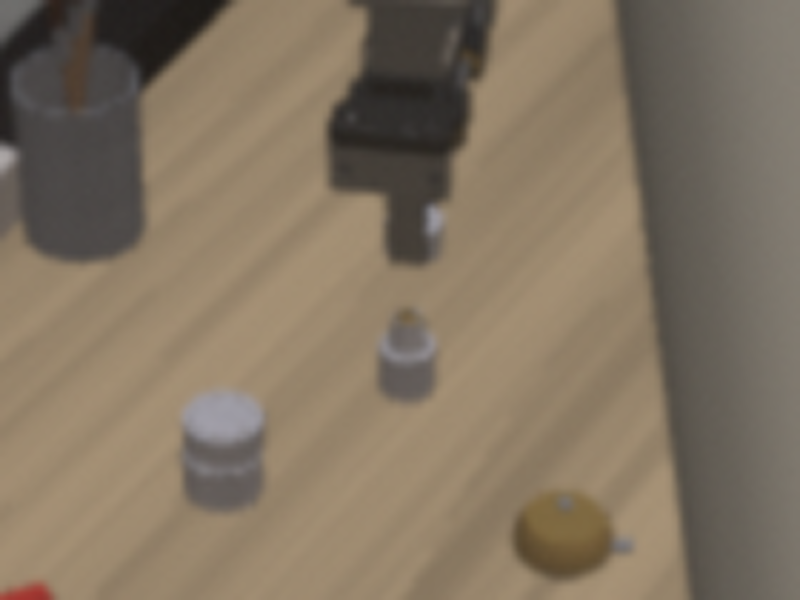

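Lid_44 is home at (222,450). Lid_32 is held at about (413,235), above tin_32's neck at (407,330). The offset is within the 5.7 mm rim slack once I correct 1–2 mm.

```bash
python3 -m inch '[[0,0,0,0.1,-0.1,2.5,2.8],[0,0,0,0.1,-0.1,4,2.8],[0,0,0,0.1,-0.1,5,2.8],[0,0,0,0.1,-0.1,5.7,2.8],[0,0,0,0.1,-0.1,6.2,2.8],[0,0,0,0.1,-0.1,6.2,2.8]]'; python3 -c "
from h import *
togo((.578,-.2705,.0373))"
```

```text
time_s: 14.85
position: [0.5785, -0.2695, 0.038]
orientation: [0.983, 0.183, -0.0, -0.0]
contact_force: [0.7, -0.7, 1.2]
opening: 0.0302
finger_force: 30.0
(0.578, -0.2705, 0.0373) -> tool cm [-0.09  0.07  0.07]
t 14.85 at [ 0.5785 -0.2695  0.038 ] yaw 21.13 tilt [-1.e-04  1.e-04 -1.e+00]
```

```bash
python3 -m inch '[[0,0,0,-0.05,0.05,0.07,2.8],[0,0,0,-0.05,0.05,0.07,6],[0,0,0,-0.05,0.05,0.07,6],[0,0,0,-0.05,0.05,0.07,6],[0,0,0,-0.05,0.05,0.07,6],[0,0,0,0,0,-3,6],[0,0,0,0,0,-8,6],[0,0,0,0,0,-14,9],[0,0,0,0,0,-14,9],[0,0,0,0,0,-14,9]]'; python3 - <<'E'
from h import *
togo((.371,.309,.18),(.371,.309,.006))
im=imaging.snapshot('side');u,v=proj('side',(.578,-.2705,.05))[0].astype(int)
x=min(max(u-70,0),420);y=max(v-52,0);cv2.imwrite('pics/s5.png',cv2.resize(im[y:y+105,x:x+140],(800,600),interpolation=cv2.INTER_CUBIC))
E
```

```text
time_s: 16.1
position: [0.5783, -0.2694, 0.1777]
orientation: [0.983, 0.183, -0.0, -0.0]
contact_force: [-0.2, 0.0, -0.7]
opening: 0.0881
finger_force: 0.0
(0.371, 0.309, 0.18) -> tool cm [  1.51 -61.42  -0.21]
(0.371, 0.309, 0.006) -> tool cm [  1.52 -61.42  17.19]
t 16.1 at [ 0.5783 -0.2694  0.1777] yaw 21.13 tilt [-4.e-04  3.e-04 -1.e+00]
```

View pics/s5.png

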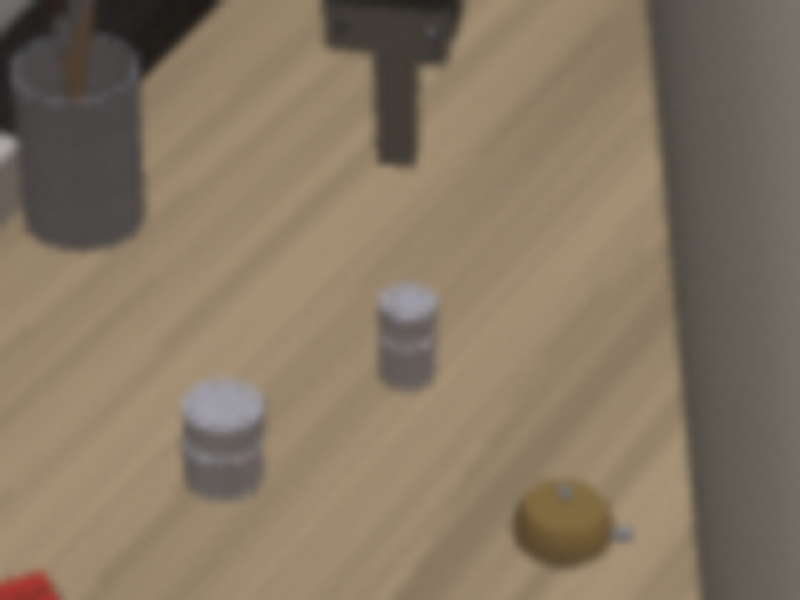

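Lids 32 and 44 are home and level, at (407,340) and (222,435). On to lid_56.

```bash
python3 -m inch '[[0,0,0,1.5,-61.4,0,9],[0,0,0,1.5,-61.4,0,9],[0,0,0,1.5,-61.4,0,9],[0,0,0,1.5,-61.4,0,9],[0,0,0,1.5,-61.4,0,9],[0,0,0,1.5,-61.4,0,9],[0,0,0,1.5,-61.4,0,9],[0,0,0,1.5,-61.4,0,9],[0,0,0,1.5,-61.4,0,9],[0,0,0,1.5,-61.4,0,9],[0,0,0,1.5,-61.4,0,9],[0,0,0,1.5,-61.4,0,9]]'; python3 -c "
from h import *
togo((.371,.309,.045),(.371,.309,.006));print(manip.sense()['q'].round(2))"
```

```text
time_s: 17.65
position: [0.3705, 0.3078, 0.1767]
orientation: [0.983, 0.184, -0.001, 0.001]
contact_force: [0.4, -0.3, 0.8]
opening: 0.0898
finger_force: 0.0
(0.371, 0.309, 0.045) -> tool cm [ 0.13 -0.11 13.17]
(0.371, 0.309, 0.006) -> tool cm [ 0.14 -0.11 17.06]
t 17.65 at [0.3705 0.3078 0.1767] yaw 21.15 tilt [-0.0024 -0.0017 -1.    ]
[ 0.44 -0.05  1.89 -0.    1.3   1.64]
```

```bash
python3 -m inch '[[0,0,0,0,0,6,8],[0,0,0,0,0,12,8],[0,0,0,0,0,13.2,8],[0,0,0,0,0,13.2,8],[0,0,0,0,0,13.2,8]]'; python3 -c "
from h import *
togo((.371,.309,.006))"
```

```text
time_s: 18.27
position: [0.3735, 0.3092, 0.0487]
orientation: [0.983, 0.183, 0.002, -0.001]
contact_force: [0.7, -0.6, -0.3]
opening: 0.0802
finger_force: 0.0
(0.371, 0.309, 0.006) -> tool cm [-0.26 -0.07  4.27]
t 18.27 at [0.3735 0.3092 0.0487] yaw 21.09 tilt [ 0.0043  0.002  -1.    ]
```

```bash
python3 -m inch '[[0,0,0,-0.05,-0.05,2.5,8],[0,0,0,-0.05,-0.05,3.8,8],[0,0,0,-0.05,-0.05,3.9,8],[0,0,0,-0.05,-0.05,3.9,8]]'; python3 -c "
from h import *
togo((.371,.309,.006))"
```

```text
time_s: 18.77
position: [0.3713, 0.3092, 0.008]
orientation: [0.983, 0.183, 0.001, -0.0]
contact_force: [-0.2, 0.6, 0.4]
opening: 0.0802
finger_force: 0.0
(0.371, 0.309, 0.006) -> tool cm [-0.03  0.01  0.2 ]
t 18.77 at [0.3713 0.3092 0.008 ] yaw 21.14 tilt [ 1.3e-03  6.0e-04 -1.0e+00]
```

```bash
python3 -m inch '[[0,0,0,0,0,0.1,8],[0,0,0,0,0,0.1,5.2],[0,0,0,0,0,0.1,5.2],[0,0,0,0,0,0.1,5.2],[0,0,0,0,0,0.1,5.2],[0,0,0,0,0,0.1,5.2],[0,0,0,0,0,0.1,5.2]]'; python3 -c "
from h import *
togo((.487,.4065,.13),(.487,.4065,.063))"
```

```text
time_s: 19.65
position: [0.3706, 0.3089, 0.0062]
orientation: [0.983, 0.183, 0.0, -0.0]
contact_force: [-0.8, 0.0, 0.8]
opening: 0.0551
finger_force: 30.0
(0.487, 0.4065, 0.13) -> tool cm [ 14.37  -4.91 -12.38]
(0.487, 0.4065, 0.063) -> tool cm [14.37 -4.91 -5.68]
t 19.65 at [0.3706 0.3089 0.0062] yaw 21.13 tilt [ 1.e-04  1.e-04 -1.e+00]
```

```bash
python3 -m inch '[[0,0,0,0,0,-6,5.2],[0,0,0,0,0,-12,5.2],[0,0,0,14.4,-4.9,-12.4,5.2],[0,0,0,14.4,-4.9,-12.4,5.2],[0,0,0,14.4,-4.9,-12.4,5.2],[0,0,0,14.4,-4.9,-12.4,5.2],[0,0,0,14.4,-4.9,-12.4,5.2],[0,0,0,14.4,-4.9,-12.4,5.2]]'; python3 - <<'E'
from h import *
im=imaging.snapshot('side');u,v=proj('side',(.487,.4065,.09))[0].astype(int)
x=min(max(u-70,0),420);y=max(v-52,0);cv2.imwrite('pics/s6.png',cv2.resize(im[y:y+105,x:x+140],(800,600),interpolation=cv2.INTER_CUBIC))
togo((.487,.4065,.063))
E
```

```text
time_s: 20.65
position: [0.4863, 0.4058, 0.13]
orientation: [0.983, 0.183, -0.0, 0.0]
contact_force: [-0.6, -0.5, -0.5]
opening: 0.0551
finger_force: 30.0
(0.487, 0.4065, 0.063) -> tool cm [ 0.08 -0.03  6.72]
t 20.7 at [0.4864 0.4059 0.1302] yaw 21.13 tilt [-4.e-04 -3.e-04 -1.e+00]
```

View pics/s6.png

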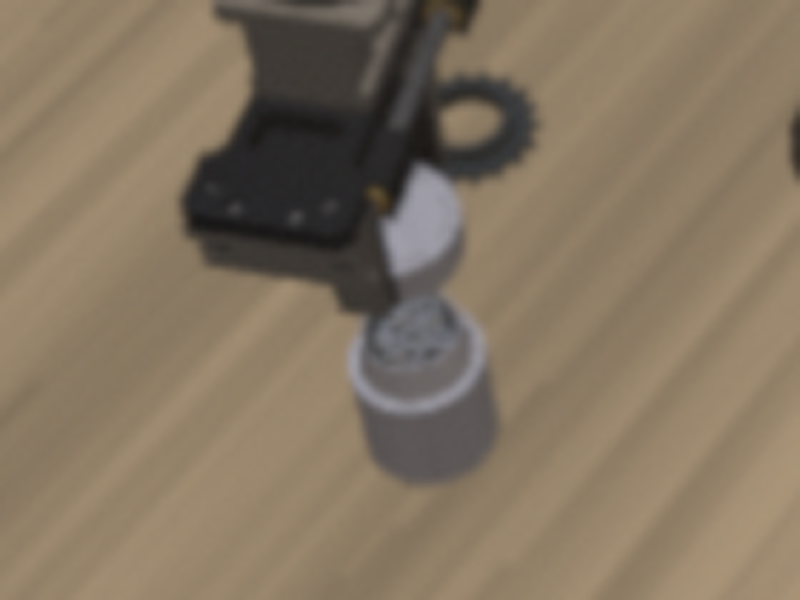

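The lid's right edge is at x≈463 px. The tin axis, extended upward, gives a centre near 395 plus a radius of about 70, so it is aligned. Lowering.

```bash
python3 -m inch '[[0,0,0,0.05,0,2.5,5.2],[0,0,0,0.05,0,4.2,5.2],[0,0,0,0.05,0,5.4,5.2],[0,0,0,0.05,0,6.2,5.2],[0,0,0,0.05,0,6.7,5.2],[0,0,0,0.05,0,6.7,5.2],[0,0,0,0.05,0,6.7,5.2]]'; python3 -c "
from h import *
togo((.487,.4065,.0612))"
```

```text
time_s: 21.58
position: [0.4881, 0.4069, 0.0637]
orientation: [0.983, 0.183, 0.001, -0.0]
contact_force: [-0.2, 0.4, -0.3]
opening: 0.055
finger_force: 30.0
(0.487, 0.4065, 0.0612) -> tool cm [-0.12  0.    0.25]
t 21.57 at [0.4881 0.4069 0.0637] yaw 21.13 tilt [ 9.e-04  5.e-04 -1.e+00]
```

```bash
python3 -m inch '[[0,0,0,-0.05,0,0.2,5.2],[0,0,0,-0.05,0,0.2,5.2],[0,0,0,-0.05,0,0.2,8],[0,0,0,-0.05,0,0.2,8],[0,0,0,-0.05,0,0.2,8],[0,0,0,-0.05,0,0.2,8],[0,0,0,0,0,-3,8],[0,0,0,0,0,-8,8],[0,0,0,0,0,-14,8],[0,0,0,-12,-6,-14,8],[0,0,0,-12,-6,-14,8],[0,0,0,-12,-6,-14,8]]'; python3 - <<'E'
from h import *
im=imaging.snapshot('side');t=imaging.snapshot('top')
for n,q in(('lid68',(.472,.053,.055,.034)),('lid44',(.6185,-.1425,.049,.022)),('lid32',(.578,-.2705,.051,.016)),('lid56',(.487,.4065,.075,.028))):
    f,s=fit('top',t,q[:2],q[2],q[3],.006);print(n,f.round(4),round(s,1))
cv2.imwrite('pics/e.png',cv2.resize(im[120:340,140:340],(545,600),interpolation=cv2.INTER_CUBIC))
cv2.imwrite('pics/et.png',cv2.resize(t[100:310,70:470],(800,420),interpolation=cv2.INTER_CUBIC))
E
```

```text
time_s: 23.08
position: [0.3507, 0.4196, 0.2029]
orientation: [0.983, 0.185, -0.001, 0.0]
contact_force: [0.2, -0.5, -0.0]
opening: 0.0798
finger_force: 0.0
lid68 [0.4727 0.0533] 24.0
lid44 [ 0.6191 -0.144 ] 22.5
lid32 [ 0.5795 -0.2718] 22.0
lid56 [0.4883 0.4058] 26.4
```

View pics/e.png

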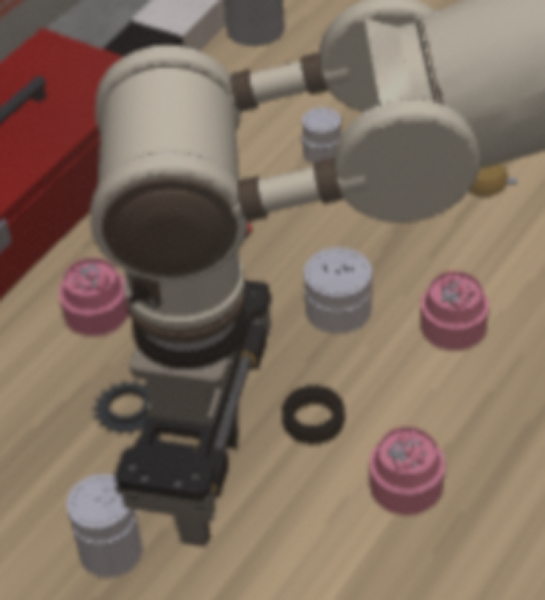

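View pics/et.png

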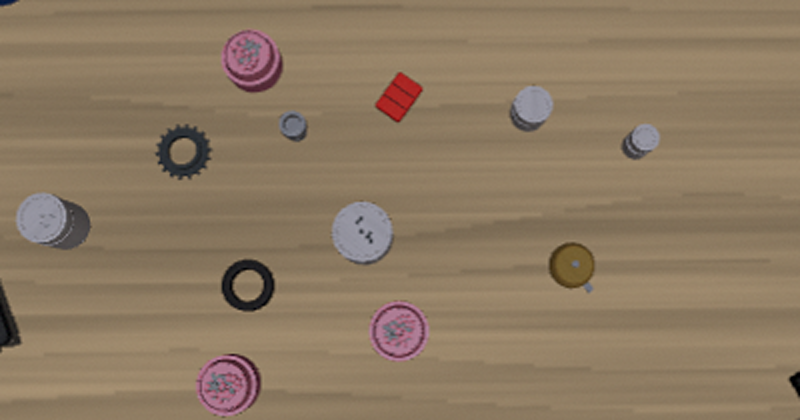

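All four tins are lidded, level and unmoved: top crop (362,232), (43,218), (532,103), (644,138). The tape and sprocket are undisturbed and the gripper is clear, so I hand in.

```bash
python3 -m inch '[[0,0,0,0,0,-2,8],[0,0,0,0,0,-2,8],[0,0,0,0,0,-2,8]]'; python3 -c "
from rig import manip
print(manip.sign_off())"
```

```text
time_s: 23.55
position: [0.355, 0.4191, 0.2225]
orientation: [0.983, 0.183, -0.0, 0.0]
contact_force: [-0.0, -0.8, 1.4]
opening: 0.0805
finger_force: 0.0
the job is handed in; nothing more can be done
None
```

All four lids are on their matching tins, and the last pictures show them level and fully home, with the tins, tape roll and sprocket where they were; I handed the job in at about 23.6 s of the 104 s allowed.

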